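# Stack mould cases and hold the extraction gate open

### The job

Stack the blue-lidded mould case and then the yellow-lidded one squarely, long sides lined up and edges flush, on the plain case that stands on the grey extraction plinth, keeping all the cases level and leaving everything else on the bench where it is. Then take the black paddle of the plinth's spring-return gate in the gripper, pull it out until its red pointer is level with the middle of the green clip, and keep it there for a good two seconds. Finish while still holding the gate at the clip: it springs shut if let go, so do not release it.

Things in the scene. Friction and masses are not known exactly. Their poses are not given: they have to be found in the camera images.
- plinth: fixed grey extraction plinth; origin on the bench, the gate pulls out along its -x, z up. Slotted bed 200 x 180 mm, 50 mm high, centred at x +20, y +80 mm. Gate housing 120 x 130 mm, 44 mm high, centred at x +60, y -130; in front of it the slide bed, 130 mm wide, 26 mm high, to x -185, with a rail 36 mm high on its left (+y) edge and a white scale strip on its right
- bed (a point): centre of the top face of the slotted bed, 50 mm above the bench
- plain_case: mould case with a bare plywood lid, standing on the bed; 110 mm long (its x), 60 mm wide (its y), 38 mm tall; plywood with a pink parting line, flat top and bottom, about 0.2 to 0.4 kg; origin at the centre of its underside, z up. It is loose
- blue_case: mould case with a blue lid, loose on the bench; 110 mm long (its x), 60 mm wide (its y), 38 mm tall; plywood with a pink parting line, flat top and bottom, about 0.2 to 0.4 kg; origin at the centre of its underside, z up. 
- yellow_case: mould case with a yellow lid, loose on the bench; 110 mm long (its x), 60 mm wide (its y), 38 mm tall; plywood with a pink parting line, flat top and bottom, about 0.2 to 0.4 kg; origin at the centre of its underside, z up. 
- paddle: gate slide with its black upright paddle handle: paddle 16 mm thick (along the pull), 50 mm wide, 72 mm tall; axes as the plinth's; origin at the centre of the paddle's foot, 31 mm above the bench (top at 103 mm). Slides 100 mm along the plinth's -x from its shut start; a spring pulls it shut with about 3 N plus 1 N per 10 mm. Nothing beside the paddle's faces above 45 mm height
- pointer (a point): end of the small red pointer on the gate slide, 37 mm above the bench, beside the scale strip; same plinth x as the paddle's middle, 60 mm to its right (plinth -y); moves with the slide
- clip: fixed green clip on the outer side of the scale strip: 12 mm long along the pull, top 42 mm above the bench; axes as the plinth's; origin at the centre of its underside. It marks where the pointer must be held, 40 to 75 mm out from where the pointer starts; pointer and clip are level when they have the same plinth x
- bowl: bystander, leave alone: white open mixing bowl, rim 140 mm across, 75 mm tall
- tumbler: bystander, leave alone: glass tumbler, 72 mm across, 90 mm tall
- pigment_jar: bystander, leave alone: pink jar with black cap, 60 mm across, 70 mm tall
- hardener: bystander, leave alone: white bottle with blue label, 60 mm across, 150 mm tall
- brush: bystander, leave alone: brush lying on the bench, about 200 mm long
- screwdriver: bystander, leave alone: screwdriver lying on the bench, about 200 mm long
Mind the look-alikes: they are no part of the job. What is shaped like the blue_case but turquoise is not meant. Leave any turquoise look-alike of the yellow_case alone.

How it is judged:
By the outcome, as a careful person would: the job done as asked, in the order asked, and still so for the second after the job is handed in, while the arm keeps its last pose, push and grip.
It also fails if it takes over 72 s, if anything falls off the work surface, if the arm or the gripper's body presses on something with over 40 N, if the wrist force passes 120 N, or if a joint passes its speed limit or range.

### The arm

A 6-joint arm with a two-finger parallel gripper is mounted at the origin on the work surface. World frame = base frame: x ahead of the robot, y to its left, z up, the work surface at z = 0. Lengths are in mm, angles in rad, forces in N, time in s.
With the tool pointing down it reaches from about 350 to 975 mm from the base axis. Payload 7.1 kg.
Tool frame: the origin (TCP) lies midway between the tips of the shut fingers; the grasp point (between the pads) lies 19 mm behind it (ctrl.grip_depth is the distance from the TCP to the grasp point, in mm); z points along the fingers, y is the line along which they close (so a half turn about z gives the same grasp; the last joint's range is limited). The gripper opens to 88 mm and grips with 3 to 60 N. Pads are 20 mm wide; open, the fingers measure 115 mm over their backs; the gripper's body (75 mm by 178 mm) begins 61 mm behind the grasp point.
Start: joints at [-1.348, 0.423, 1.63, -0, 1.089, -0.019], TCP at [149.676, -606.796, 222.675] pointing down, gripper open.
Joint ranges: [-3, 3], [-0.9, 2.11], [0.09, 2.58], [-1.31, 4.45], [0.11, 2.69], [-2.54, 2.54]. Speed limits (rad/s): [2.39, 2.39, 3.01, 3.14, 3.14, 3.14].

### API

Orientations are given as a rotation vector (axis times angle).
In Python, from workcell import ctrl, cams gives the robot as it stands.
- The arm moves only by the tool move_arm, never from a script. Its argument "steps" is a list of rows, each a list of 3 entries, a list of its own where there are three numbers: the shift along the tool's x, y, z in units of 25 mm (1.0 is 25 mm), then the turn about the tool's z in units of 5 degrees (1.0 is 5 degrees), then the closure, from 0 (fully open) to 1 (shut). A call has 1 to 20 rows; each row shifts and turns the commanded pose from where the row before left it, along the tool's axes as they then stand; what a row does not reach is not made up. A row lasts 1/12 s, in which the tool goes at most 41.7 mm and 7.16 degrees, less where a joint would pass 70% of its speed; a pose out of reach is approached as far as the arm can. A call is refused whole if a number of a shift passes 1 or a number of a turn 1, either way. A call with a gripper value outside its range is refused whole. The fingers move at their own pace and stop on an object; the grip force is fixed at half the most. Time passes only in rows, so rows that do not move let the fingers close. It gives the time, the measured TCP pose, the force, the opening and the grip force at its end, in the units of the state.
- ctrl.get_obs(): the state, without advancing time (a new reading comes with each control period).
- cams.get_image(name): name is "side" or "top" or "wrist"; returns a dict with "image" (480x640x3 uint8, red, green, blue), "camera_matrix" (3x3 intrinsics, pixels), "xyz" and "rotation" of the camera in the world; the wrist camera has in their place "mount" (4x4, takes a point from camera to tool coordinates, whose origin is the TCP and whose axes are the flange's). Camera axes: x right, y down, z forward; pixel columns grow to the right and rows downward; lengths in mm; the calibration is good to about 2 mm. The wrist camera is an equidistant fisheye: a pixel r from the principal point sees the ray r / f radians off the axis. A picture is of the moment at which its call begins: read the wrist's pose just before it. There is no depth.
- ctrl.close_job(): hands the job in; it is judged then, once.
Trained networks look in the newest picture that a camera, given by its name, has taken for a name from the list of things; names that differ only in an ending like _2 or _b are one class to them, and where a whole thing is asked for, a point or a joint stands for the part that bears it (a point fixed in the world has none). Each returns a list of dicts, best first, with "p" (0 to 1); they miss things now and then, are a little off and sometimes report something else, mostly with a low value. They report only what shows in the picture. A call takes as long as a camera call. They do not tell look-alikes from the thing itself.
- cams.boxes_of(camera, thing): "rect" ([centre column, centre row, width, height] in pixels, round what is visible of it).
- cams.cut_out(camera, thing): "pixels" (480x640 bool, what is visible of it) and "rect" ([centre column, centre row, width, height] in pixels, round what is visible of it).
The state is a dict: "t": time; "qpos": joint angles; "qvel": joint speeds; "joint_torque": joint torques, N m; "ee_pos": TCP position; "orientation": TCP orientation; "ft_force": force on the tool from outside, world axes, zero at the start; "moment": the same for the moment, N m; "width": finger opening in mm; "grasp_force": force on a finger pad.
Only numpy, scipy, OpenCV 4.12 (cv2) and the standard library are available. Lean on these libraries where they do the work, as an engineer would, in place of code of your own. Each camera call takes 0.05 s, during which the arm holds its last target. There are 200 camera calls.

## Working session

There is one attempt and no reset: what is moved stays moved. The work goes in short steps, Python scripts to look and compute and a tool call to move; the robot and the scene stay as the last step left them, time stands still between calls to the robot, and variables do not carry over. Pictures are saved under pics/ and viewed, at most 12 in all, crops included, and the job is handed in when it is done.

Besides the shell and the picture viewer there is one more tool, called after "Emit:" as name(argument=value, ...), one argument or row to a line, values as JSON. move_arm: Moves the arm, as the interface text tells. Its arguments: {"type":"object","properties":{"steps":{"type":"array"}},"required":["steps"]}

```bash
mkdir -p pics; ls; cat > h.py <<'E'
import numpy as np, cv2
from scipy.spatial.transform import Rotation as R
from workcell import ctrl, cams
def grab(n,f=None):
    d=cams.get_image(n)
    if f: cv2.imwrite('pics/'+f,d['image'][:,:,::-1])
    return d
def ray(d,u,v,z):
    K=d['camera_matrix'];r=np.array([(u-K[0,2])/K[0,0],(v-K[1,2])/K[1,1],1.])
    Rm=np.array(d['rotation']);Rm=Rm if Rm.shape==(3,3) else R.from_rotvec(Rm).as_matrix()
    w=Rm@r;o=np.array(d['xyz']);return o+w*(z-o[2])/w[2]
def proj(d,p):
    K=d['camera_matrix'];Rm=np.array(d['rotation'])
    c=(np.atleast_2d(p)-d['xyz'])@Rm; return (c@K.T)[:,:2]/c[:,2:]
E
python3 - <<'E'
from h import *
for n in('top','side'):
    d=grab(n,n+'1.png');print(n,d['camera_matrix'],d['xyz'],d['rotation'])
    for t in['plinth','plain_case','blue_case','yellow_case','paddle','pointer','clip','bowl','tumbler','hardener','pigment_jar']:
        try:print(t,[(np.round(b['rect']).tolist(),round(b['p'],2)) for b in cams.boxes_of(n,t)][:4])
        except Exception as e: print(t,e)
d=grab('wrist');print(d['mount'],d['camera_matrix']);print(ctrl.get_obs())
E
```

```text
pics
top [[569.72793529   0.         332.13382573]
 [  0.         569.72793529 232.54819652]
 [  0.           0.           1.        ]] [ 253.65957332   40.84425086 1654.33111503] [-2.13903908  2.12874077 -0.17843933]
plinth [([384.0, 220.0, 145.0, 110.0], 0.89), ([172.0, 226.0, 45.0, 52.0], 0.74), ([421.0, 219.0, 30.0, 21.0], 0.63)]
plain_case [([344.0, 216.0, 26.0, 33.0], 0.9)]
blue_case [([184.0, 317.0, 29.0, 42.0], 0.87), ([241.0, 274.0, 39.0, 30.0], 0.64), ([248.0, 323.0, 27.0, 43.0], 0.6)]
yellow_case [([247.0, 212.0, 43.0, 29.0], 0.87), ([223.0, 165.0, 38.0, 28.0], 0.72), ([379.0, 222.0, 144.0, 110.0], 0.65)]
paddle [([421.0, 222.0, 32.0, 21.0], 0.75)]
pointer [([425.0, 218.0, 36.0, 20.0], 0.92)]
clip []
bowl [([170.0, 226.0, 52.0, 55.0], 0.7)]
tumbler [([171.0, 268.0, 34.0, 20.0], 0.96)]
hardener [([504.0, 192.0, 33.0, 28.0], 0.6)]
pigment_jar [([274.0, 164.0, 23.0, 25.0], 0.95), ([243.0, 275.0, 39.0, 34.0], 0.45)]
side [[463.09537208   0.         323.10261102]
 [  0.         463.09537208 240.46624775]
 [  0.           0.           1.        ]] [   8.73725976  737.69034174 10
[... 1073 characters left out ...]
         1.        ]]
{'t': 1.25, 'qpos': array([-1.34797607e+00,  4.23112565e-01,  1.62990435e+00, -1.88387909e-06,
        1.08859207e+00, -1.89804414e-02]), 'qvel': array([-0.0016916 , -0.00024254,  0.00126418, -0.00017317, -0.00095667,
       -0.00100145]), 'joint_torque': array([-6.55472741e-04, -5.44581699e+01, -2.74045104e+01,  6.44007185e-02,
        1.70444202e-02, -8.63127127e-06]), 'ee_pos': array([ 149.68954891, -606.79169468,  222.6654985 ]), 'orientation': array([-3.11864432e+00, -3.78894454e-01,  5.21710788e-06]), 'ft_force': array([-0.23353271, -0.05913524,  0.46664566]), 'moment': array([ 0.05014211,  0.02700791, -0.02440275]), 'grasp_force': 0.0, 'width': 87.78093344413121}
```

View pics/top1.png

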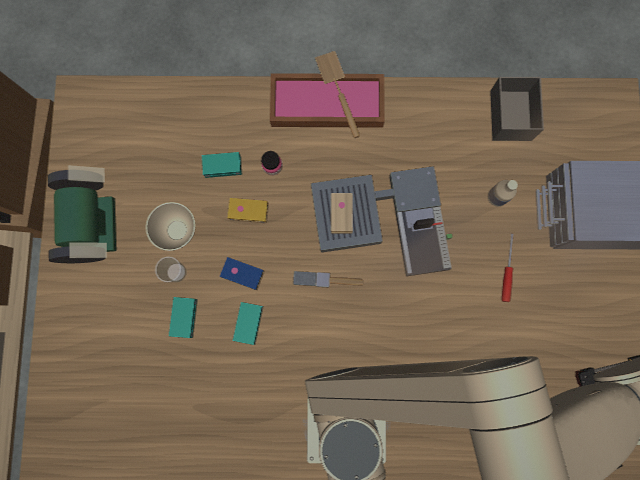

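View pics/side1.png

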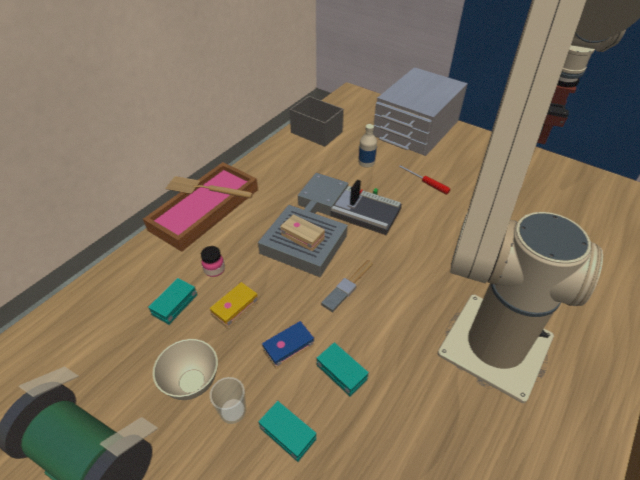

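The blue target is the navy lid at top px (241,273), and the yellow is at (248,210). The turquoise look-alikes at (222,164), (183,317) and (248,323) are excluded. The plain case is at (342,212) on the plinth bed, the paddle at (424,224) and the green clip at (449,236).

```bash
cat >> h.py <<'E'
def proj(d,p):
    K=d['camera_matrix'];Rm=R.from_rotvec(d['rotation']).as_matrix()
    c=(np.atleast_2d(p)-d['xyz'])@Rm; return (c@K.T)[:,:2]/c[:,2:]
def wimg(f=None):
    o=ctrl.get_obs();d=grab('wrist',f);T=np.eye(4);T[:3,:3]=R.from_rotvec(o['orientation']).as_matrix();T[:3,3]=o['ee_pos']
    d['T']=T@np.array(d['mount']);return d
def wray(d,u,v,z):
    K=d['camera_matrix'];q=np.array([u-K[0,2],v-K[1,2]]);r=np.hypot(*q)+1e-9;th=r/K[0,0]
    w=d['T'][:3,:3]@np.r_[q/r*np.sin(th),np.cos(th)];o=d['T'][:3,3];return o+w*(z-o[2])/w[2]
def wproj(d,p):
    c=(np.atleast_2d(p)-d['T'][:3,3])@d['T'][:3,:3];K=d['camera_matrix'];n=np.hypot(c[:,0],c[:,1])
    th=np.arctan2(n,c[:,2]);return K[[0,1],2]+(c[:,:2]/n[:,None])*(K[0,0]*th)[:,None]
def yaw(o): M=R.from_rotvec(o['orientation']).as_matrix(); return np.degrees(np.arctan2(M[1,1],M[0,1]))  # direction of tool y
def go(x,y,z,gy=None):
    "units of shift in tool axes to reach target; gy = wanted world direction (deg) of the closing line"
    o=ctrl.get_obs();M=R.from_rotvec(o['orientation']).as_matrix();y0=yaw(o);t=0
    if gy is not None:
        t=(gy-y0+90)%180-90; M=R.from_euler('z',t,degrees=True).as_matrix()@M   # world turn t = tool turn -t
    s=M.T@(np.array([x,y,z])-o['ee_pos'])
    print('ee',o['ee_pos'].round(1),'yawY',y0.round(2),'t',round(o['t'],2),'w',round(o['width'],1),'ft',o['ft_force'].round(1),'tilt',np.degrees(np.arccos(-M[2,2])).round(2))
    print(' turn units',round(-t/5,3),'alt',round(-(t-180*np.sign(t))/5,2),'shift units after turn',(s/25).round(3), 'q',o['qpos'].round(2))
E
python3 - <<'E'
from h import *
d=grab('top');a=d['image'];h=cv2.cvtColor(a,cv2.COLOR_RGB2HSV)
def ray2(d,u,v,z):
    e=dict(d);e['rotation']=R.from_rotvec(d['rotation']).as_matrix();return ray(e,u,v,z)
for n,lo,hi,win in[('blue',(105,120,40),(125,255,255),(210,250,275,300)),('yellow',(18,150,90),(30,255,255),(222,192,275,228)),('clip',(45,80,50),(80,255,255),(430,220,470,250)),('ptr',(0,130,90),(6,255,255),(425,210,450,235))]:
    m=cv2.inRange(h,lo,hi);w=np.zeros_like(m);x0,y0,x1,y1=win;w[y0:y1,x0:x1]=m[y0:y1,x0:x1]
    p=np.argwhere(w)[:,::-1].astype(np.float32);z={'blue':38,'yellow':38,'clip':42,'ptr':37}[n]
    P=np.array([ray2(d,u,v,z)[:2] for u,v in p],np.float32)
    print(n,len(p),p.mean(0) if len(p) else 0, cv2.minAreaRect(P) if len(p) else 0)
for n,u,v,z in[('plain',342,212,88),('bedTL',311,184,50),('bedTR',374,176,50),('bedBR',382,242,50),('bedBL',320,250,50),('paddle',424,224,103),('hard',505,190,100),('jar',271,161,70),('tumb',170,269,50)]:
    print(n,ray2(d,u,v,z).round(0))
go(200,300,250)
E
```

```text
blue 750 [241.46933 273.05066] ((409.135498046875, 300.6300048828125), (109.01437377929688, 58.6658935546875), 70.37193298339844)
yellow 731 [247.49796 209.38577] ((593.6593017578125, 288.50177001953125), (109.49921417236328, 61.111148834228516), 85.62966918945312)
clip 21 [448.85715 235.4762 ] ((518.9615478515625, -291.6036376953125), (8.716828346252441, 14.440671920776367), 0.2763499617576599)
ptr 13 [436.53845 223.38461] ((554.7274169921875, -260.3639831542969), (2.9354491233825684, 23.1833553314209), 0.2765549421310425)
plain [577.  15.  88.]
bedTL [667. 104.  50.]
bedTR [692. -79.  50.]
bedBR [ 498. -100.   50.]
bedBL [474.  76.  50.]
paddle [ 541. -212.  103.]
hard [ 639. -442.  100.]
jar [729. 219.  70.]
tumb [418. 500.  50.]
ee [ 149.7 -606.8  222.7] yawY -76.14 t 1.3 w 87.5 ft [0.2 0.5 1.2] tilt 0.0
 turn units 0.0 alt 0.0 shift units after turn [ 10.641 -34.734  -1.093] q [-1.35  0.42  1.63 -0.    1.09 -0.02]
```

Emit:
move_arm(
  steps=[
    [[0, 0, -0.5], 0.9, 0],
    [[0, 0, -0.5], 0.9, 0],
    [[0.9, -1, -0.2], 0, 0],
    [[0.9, -1, -0.2], 0, 0],
    [[0.9, -1, -0.2], 0, 0],
    [[0.9, -1, -0.2], 0, 0],
    [[0.9, -1, -0.2], 0, 0],
    [[0.9, -1, -0.2], 0, 0],
    [[0.9, -1, -0.2], 0, 0],
    [[0.9, -1, -0.2], 0, 0],
    [[0.9, -1, -0.2], 0, 0],
    [[0.9, -1, -0.2], 0, 0],
    [[0.9, -1, -0.2], 0, 0],
    [[0.9, -1, -0.2], 0, 0],
    [[0.9, -1, -0.2], 0, 0],
    [[0.9, -1, -0.2], 0, 0],
    [[0.9, -1, -0.2], 0, 0],
    [[0.9, -1, -0.2], 0, 0],
    [[0, 0, 0], 0, 0],
    [[0, 0, 0], 0, 0],
  ],
)

```text
t: 2.97
ee_pos: [475.3, -176.6, 327.9]
orientation: [3.138, 0.138, 0.001]
ft_force: [-0.6, -0.4, 0.8]
width: 88.0
grasp_force: 0.0
```

```bash
python3 - <<'E'
from h import *
d=wimg('w1.png')
import pickle;pickle.dump(d,open('w1.pkl','wb'))
go(430,300,250,-19.6)
for t in ['plain_case','paddle','clip','pointer']: print(t,[(np.round(b['rect']).tolist(),round(b['p'],2)) for b in cams.boxes_of('wrist',t)][:3])
E
```

```text
ee [ 474.5 -177.5  327.6] yawY -85.05 t 3.02 w 87.7 ft [-0.9 -0.5 -0.3] tilt 0.02
 turn units -13.089 alt 22.91 shift units after turn [17.396 -8.085  3.095] q [-0.38  0.13  1.77 -0.    1.23  1.1 ]
plain_case [([163.0, 102.0, 60.0, 98.0], 0.64)]
paddle [([360.0, 119.0, 85.0, 54.0], 0.76)]
clip [([414.0, 165.0, 14.0, 17.0], 0.64)]
pointer [([359.0, 120.0, 81.0, 52.0], 0.7)]
```

View pics/w1.png

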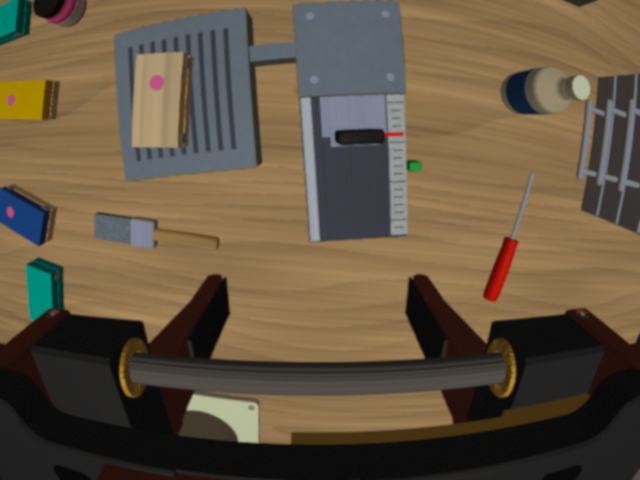

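The plain lid's corners are at about (137,53), (184,52), (185,148) and (132,147). The paddle is at (360,136), the red pointer at (395,134) and the green clip at (415,166), all as expected. I'll take a closer look from above the bed on the way to blue.

Emit:
move_arm(
  steps=[
    [[0.2, -0.95, 0], 0, 0],
    [[0.2, -0.95, 0], 0, 0],
    [[0.2, -0.95, 0], 0, 0],
    [[0.2, -0.95, 0], 0, 0],
    [[0.2, -0.95, 0], 0, 0],
    [[0.2, -0.95, 0], 0, 0],
    [[0.2, -0.95, 0], 0, 0],
    [[0.2, -0.95, 0], 0, 0],
    [[0, 0, 0], 0, 0],
    [[0, 0, 0], 0, 0],
    [[0, 0, 0], 0, 0],
  ],
)

```text
t: 4.13
ee_pos: [498.1, 13.9, 327.6]
orientation: [3.138, 0.132, -0.0]
ft_force: [-0.0, -1.6, -0.1]
width: 87.9
grasp_force: 0.0
```

```bash
python3 - <<'E'
from h import *
d=wimg('w2.png')
import pickle;pickle.dump(d,open('w2.pkl','wb'))
o=wproj(d,[577,15,88])[0];print(o)
r=cams.cut_out('wrist','plain_case')
for b in r: print(b['rect'],b['p'])
a=d['image'][:,:,::-1];u,v=np.round(o).astype(int);x0=max(u-100,0);y0=max(v-100,0)
cv2.imwrite('pics/w2c.png',cv2.resize(a[y0:v+100,x0:u+100],None,fx=3,fy=3,interpolation=cv2.INTER_CUBIC));print(x0,y0)
e=wimg();h=cv2.cvtColor(e['image'],cv2.COLOR_RGB2HSV)
for n,lo,hi in[('blue',(105,120,40),(125,255,255)),('yellow',(18,150,90),(30,255,255))]:
    m=cv2.inRange(h,lo,hi);k,l,s,c=cv2.connectedComponentsWithStats(m)
    for i in range(1,k):
        if s[i,4]>600:
            P=np.array([wray(e,uu,vv,38)[:2] for vv,uu in np.argwhere(l==i)],np.float32);print(n,s[i],cv2.minAreaRect(P))
go(430,300,250,-19.6)
E
```

```text
[322.33485464 127.53796933]
[321.2, 128.4, 61.2, 107.8] 0.78
[283.6, 257.4, 139.3, 37.9] 0.32
222 28
blue [  80  208   71   65 2487] ((412.09832763671875, 297.2384948730469), (110.19481658935547, 62.514747619628906), 70.38005065917969)
yellow [  82   86   76   48 3025] ((594.3062133789062, 286.7519226074219), (115.417236328125, 61.180877685546875), 85.68995666503906)
ee [498.2  13.8 327.7] yawY -85.25 t 4.28 w 87.9 ft [-0.4 -0.5 -0.6] tilt 0.01
 turn units -13.129 alt 22.87 shift units after turn [ 9.872 -6.41   3.104] q [ 0.    0.12  1.79 -0.    1.23  1.49]
```

View pics/w2c.png

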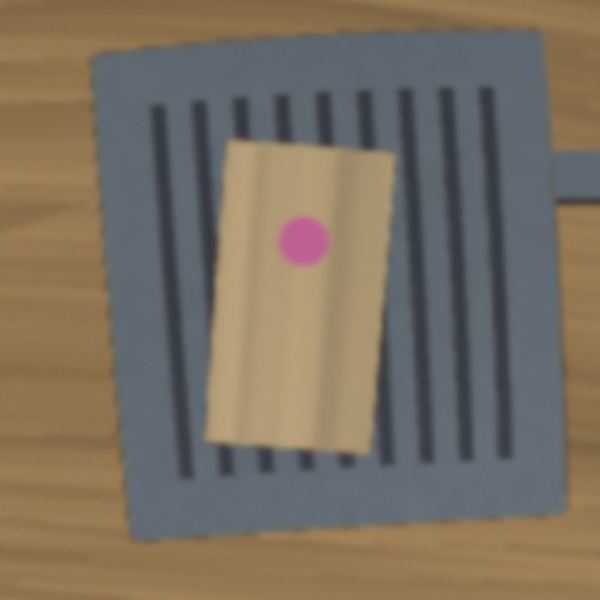

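Emit:
move_arm(
  steps=[
    [[-0.21, -0.97, 0], 0, 0],
    [[-0.21, -0.97, 0], 0, 0],
    [[-0.21, -0.97, 0], 0, 0],
    [[-0.21, -0.97, 0], 0, 0],
    [[-0.21, -0.97, 0], 0, 0],
    [[-0.21, -0.97, 0], 0, 0],
    [[-0.21, -0.97, 0], 0, 0],
    [[-0.21, -0.97, 0], 0, 0],
    [[-0.21, -0.97, 0], 0, 0],
    [[-0.21, -0.97, 0], 0, 0],
    [[-0.21, -0.97, 0], 0, 0],
    [[-0.21, -0.97, 0], 0, 0],
    [[0, 0, 0.3], -1, 0],
    [[0, 0, 0.3], -1, 0],
    [[0, 0, 0.3], -1, 0],
    [[0, 0, 0.3], -1, 0],
    [[0, 0, 0.3], -1, 0],
    [[0, 0, 0.3], -1, 0],
    [[0, 0, 0.3], -1, 0],
    [[0, 0, 0.3], -1, 0],
  ],
)

```text
t: 5.95
ee_pos: [411.4, 298.8, 267.3]
orientation: [2.902, 1.203, 0.0]
ft_force: [-0.1, -0.4, 0.3]
width: 87.7
grasp_force: 0.0
```

Emit:
move_arm(
  steps=[
    [[0, 0, 0.3], -1, 0],
    [[0, 0, 0.3], -1, 0],
    [[0, 0, 0.3], -1, 0],
    [[0, 0, 0.3], -1, 0],
    [[0, 0, 0.3], -1, 0],
    [[0, 0, 0], -0.13, 0],
    [[0, 0, 0], 0, 0],
    [[0, 0, 0], 0, 0],
  ],
)

```text
t: 6.62
ee_pos: [411.4, 299.3, 230.6]
orientation: [2.568, 1.809, 0.001]
ft_force: [0.3, -0.2, 0.4]
width: 87.5
grasp_force: 0.0
```

```bash
cat >> h.py <<'E'
def lid(d,lo,hi,z,amin=600,box=None):
    h=cv2.cvtColor(d['image'],cv2.COLOR_RGB2HSV);m=cv2.inRange(h,np.array(lo),np.array(hi))
    if box: w=np.zeros_like(m);x0,y0,x1,y1=box;w[y0:y1,x0:x1]=m[y0:y1,x0:x1];m=w
    k,l,s,c=cv2.connectedComponentsWithStats(m)
    for i in range(1,k):
        if s[i,4]>amin:
            P=np.array([wray(d,uu,vv,z)[:2] for vv,uu in np.argwhere(l==i)],np.float32);print(s[i],cv2.minAreaRect(P))
BL=((105,120,40),(125,255,255));YE=((18,150,90),(30,255,255))
E
python3 - <<'E'
from h import *
import pickle
d=pickle.load(open('w2.pkl','rb'))
C=np.array([(229,141),(396,153),(371,455),(206,441)])/3.+(222-.33,28-.33)
P=np.array([wray(d,u,v,88)[:2] for u,v in C],np.float32);print(P.round(1),P.mean(0),cv2.minAreaRect(P))
m=P[0]+P[1]-P[2]-P[3];print('plain yaw',np.degrees(np.arctan2(m[1],m[0])))
B=np.array([(92,55),(542,29),(567,513),(133,541)])/3.+(222-.33,28-.33)
P=np.array([wray(d,u,v,50)[:2] for u,v in B],np.float32);m=P[0]+P[1]-P[2]-P[3];print('bed',P.round(1).tolist(),P.mean(0),np.degrees(np.arctan2(m[1],m[0])))
e=wimg('w3.png');lid(e,*BL,38)
go(410.5,299,100,-19.6)
E
```

```text
[[632.2  45.6]
 [633.2 -13.5]
 [523.2 -14.8]
 [523.2  45.2]] [577.963     15.592644] ((577.8562622070312, 15.805070877075195), (110.08927917480469, 59.97219467163086), 0.6657582521438599)
plain yaw 0.44228795
bed [[670.0999755859375, 104.5999984741211], [697.7999877929688, -70.19999694824219], [502.5, -101.0], [475.29998779296875, 74.30000305175781]] [586.4252      1.9143581] 8.9045515
[ 285  152   61  108 6019] ((409.9225769042969, 302.198974609375), (107.80571746826172, 57.72058868408203), 70.65602111816406)
ee [411.4 299.5 230.7] yawY -19.64 t 6.67 w 87.9 ft [0.1 1.  0.3] tilt 0.05
 turn units -0.009 alt 35.99 shift units after turn [-0.032 -0.03   5.228] q [ 0.61  0.24  1.88 -0.    1.02  0.95]
```

Emit:
move_arm(
  steps=[
    [[0.08, -0.09, 0.9], -0.06, 0],
    [[0, 0, 0.9], 0, 0],
    [[0, 0, 0.9], 0, 0],
    [[0, 0, 0.9], 0, 0],
    [[0, 0, 0.9], 0, 0],
    [[0, 0, 0.9], 0, 0],
    [[0, 0, 0.9], 0, 0],
    [[0, 0, 0.9], 0, 0],
    [[0, 0, 0.9], 0, 0],
    [[0, 0, 0.5], 0, 0],
    [[0, 0, 0.35], 0, 0],
    [[0, 0, 0], 0, 0],
    [[0, 0, 0], 0, 0.4],
    [[0, 0, 0], 0, 1],
    [[0, 0, 0], 0, 1],
    [[0, 0, 0], 0, 1],
    [[0, 0, 0], 0, 1],
    [[0, 0, 0], 0, 1],
    [[0, 0, 0], 0, 1],
    [[0, 0, 0], 0, 1],
  ],
)

```text
t: 8.33
ee_pos: [410.1, 302.6, 7.3]
orientation: [2.561, 1.82, 0.003]
ft_force: [0.3, -0.7, 7.1]
width: 60.0
grasp_force: 30.0
```

```bash
python3 - <<'E'
from h import *
print(ctrl.get_obs()['grasp_force']); go(578,15.6,220,90.45)
E
```

```text
29.99477505683899
ee [410.1 302.6   7.3] yawY -19.21 t 8.33 w 60.0 ft [ 0.3 -0.7  7.1] tilt 0.1
 turn units 14.069 alt -21.93 shift units after turn [ 6.636 11.54  -8.489] q [ 0.61  0.62  1.98 -0.    0.54  0.95]
```

Emit:
move_arm(
  steps=[
    [[0, 0, -0.4], 0, 1],
    [[0, 0, -0.7], 0, 1],
    [[0, 0, -0.7], 0.5, 1],
    [[0, 0, -0.7], 0.9, 1],
    [[0, 0, -0.7], 0.9, 1],
    [[0, 0, -0.7], 0.9, 1],
    [[0, 0, -0.7], 0.9, 1],
    [[0, 0, -0.7], 0.9, 1],
    [[0, 0, -0.7], 0.9, 1],
    [[0, 0, -0.7], 0.9, 1],
    [[0, 0, -0.7], 0.9, 1],
    [[0, 0, -0.7], 0.9, 1],
    [[0, 0, -0.4], 0.9, 1],
    [[0, 0, 0], 0.9, 1],
    [[0, 0, 0], 0.9, 1],
    [[0, 0, 0], 0.9, 1],
    [[0, 0, 0], 0.9, 1],
    [[0, 0, 0], 0.9, 1],
    [[0, 0, 0], 0.97, 1],
  ],
)

```text
t: 9.92
ee_pos: [408.7, 301.7, 219.1]
orientation: [3.139, -0.117, -0.001]
ft_force: [0.4, 0.6, -3.0]
width: 59.7
grasp_force: 30.0
```

Emit:
move_arm(
  steps=[
    [[0.3, 0.5, 0], 0, 1],
    [[0.45, 0.8, 0], 0, 1],
    [[0.45, 0.8, 0], 0, 1],
    [[0.45, 0.8, 0], 0, 1],
    [[0.45, 0.8, 0], 0, 1],
    [[0.45, 0.8, 0], 0, 1],
    [[0.45, 0.8, 0], 0, 1],
    [[0.45, 0.8, 0], 0, 1],
    [[0.45, 0.8, 0], 0, 1],
    [[0.45, 0.8, 0], 0, 1],
    [[0.45, 0.8, 0], 0, 1],
    [[0.45, 0.8, 0], 0, 1],
    [[0.45, 0.8, 0], 0, 1],
    [[0.3, 0.6, 0], 0, 1],
    [[0, 0, 0], 0, 1],
    [[0, 0, 0], 0, 1],
    [[0, 0, 0], 0, 1],
  ],
)

```text
t: 11.33
ee_pos: [539.4, 25.2, 218.9]
orientation: [-3.139, 0.111, 0.002]
ft_force: [-0.6, -0.4, -2.1]
width: 59.7
grasp_force: 30.0
```

```bash
python3 - <<'E'
from h import *
d=wimg('w4.png');go(578,15.6,98,90.45);o=ctrl.get_obs()
lid(d,*BL,o['ee_pos'][2]-7+38)
E
```

```text
ee [539.4  25.4 218.9] yawY -94.02 t 11.38 w 59.6 ft [-0.3 -0.3 -3.5] tilt 0.06
 turn units -0.895 alt 35.11 shift units after turn [1.546 0.407 4.833] q [0.02 0.3  1.82 0.   1.02 1.67]
[  238   194   161   169 23760] ((557.996337890625, 23.775798797607422), (60.31135177612305, 72.2381820678711), 85.92808532714844)
[ 254  395  127   29 3466] ((493.55938720703125, 28.434070587158203), (58.25558090209961, 18.850250244140625), 85.92312622070312)
```

View pics/w4.png

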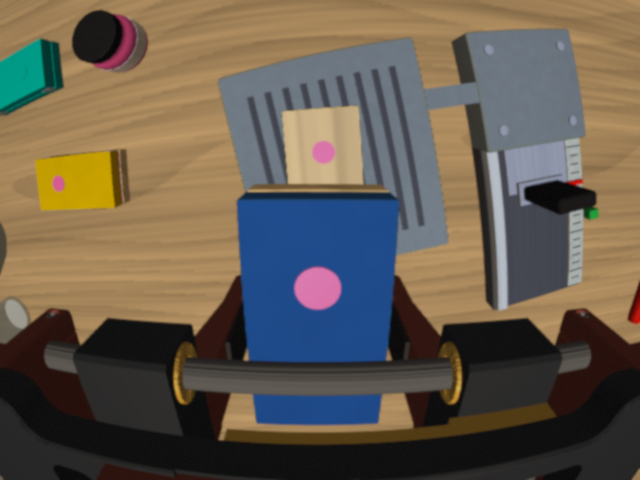

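The blue case is held level, with its lid at px (240-398, 194-423) centred in the gripper. The plain lid's front corners show at (283,110) and (358,106).

```bash
cat > ply.py <<'E'
from h import *
import pickle
def edges(d,guess,z,n=25):
    "refine a lid rectangle's given edges: guess=(cx,cy,yaw deg), search along normals for strongest gradient"
    g=cv2.GaussianBlur(d['image'],(3,3),0).astype(float);c,s=np.cos(np.radians(guess[2])),np.sin(np.radians(guess[2]))
    out={}
    for name,(ax,half,oth) in dict(xp=(1,55,30),xm=(-1,55,30),yp=(2,30,55),ym=(-2,30,55)).items():
        r=[]
        for t in np.linspace(-.8,.8,n)*oth:
            off=np.linspace(-7,7,113);hh=np.sign(ax)*(half+off)
            L=np.c_[hh,0*hh+t] if abs(ax)==1 else np.c_[0*hh+t,hh]
            W=np.c_[guess[0]+c*L[:,0]-s*L[:,1],guess[1]+s*L[:,0]+c*L[:,1],0*hh+z]
            p=wproj(d,W).astype(np.float32)
            v=cv2.remap(g.astype(np.float32),p[None,:,0],p[None,:,1],cv2.INTER_LINEAR)[0]
            k=8;dv=np.abs(v[k:]-v[:-k]).sum(1);r.append((off[k//2:-k//2][dv.argmax()],dv.max()))
        r=np.array(r);out[name]=(np.median(r[:,0]).round(2),np.percentile(r[:,0],[20,80]).round(1).tolist(),np.median(r[:,1]).round(0))
    return out
E
python3 - <<'E'
from ply import *
d=pickle.load(open('w2.pkl','rb'));print(edges(d,(578,15.6,.45),88))
e=wimg();pickle.dump(e,open('w4.pkl','wb'));r=edges(e,(578,15.6,.45),88);print(r)
P=[wray(e,u,v,88)[:2].round(1) for u,v in((283,111),(358,106))];print(P)
E
```

```text
{'xp': (np.float64(0.12), [-0.1, 0.5], np.float64(42.0)), 'xm': (np.float64(-0.25), [-0.6, 0.0], np.float64(47.0)), 'yp': (np.float64(0.38), [0.0, 0.8], np.float64(51.0)), 'ym': (np.float64(-0.62), [-1.0, -0.1], np.float64(44.0))}
{'xp': (np.float64(-0.12), [-0.3, 0.0], np.float64(66.0)), 'xm': (np.float64(-1.25), [-4.5, 3.1], np.float64(1.0)), 'yp': (np.float64(0.25), [-2.9, 0.6], np.float64(60.0)), 'ym': (np.float64(-0.75), [-1.5, 2.7], np.float64(52.0))}
[array([632.7,  45.4]), array([632.7, -12.9])]
```

Emit:
move_arm(
  steps=[
    [[0, 0, 0], -0.45, 1],
    [[0, 0, 0], -0.445, 1],
    [[0.5, 0.13, 0.3], 0, 1],
    [[0.5, 0.13, 0.6], 0, 1],
    [[0.55, 0.125, 0.8], 0, 1],
    [[0, 0, 0.8], 0, 1],
    [[0, 0, 0.8], 0, 1],
    [[0, 0, 0.6], 0, 1],
    [[0, 0, 0.4], 0, 1],
    [[0, 0, 0.2], 0, 1],
    [[0, 0, 0], 0, 1],
    [[0, 0, 0], 0, 1],
    [[0, 0, 0], 0, 1],
  ],
)

```text
t: 12.52
ee_pos: [579.8, 15.6, 107.5]
orientation: [-3.142, -0.012, -0.003]
ft_force: [0.7, -0.1, -2.8]
width: 59.8
grasp_force: 30.0
```

```bash
python3 - <<'E'
from h import *
go(578.2,16.1,95.5,90.45)
E
```

```text
ee [579.8  15.6 107.5] yawY -89.56 t 12.52 w 59.8 ft [ 0.7 -0.1 -2.8] tilt 0.1
 turn units -0.002 alt 36.0 shift units after turn [-0.064 -0.02   0.478] q [0.01 0.51 1.8  0.   0.82 1.57]
```

Emit:
move_arm(
  steps=[
    [[-0.064, -0.02, 0.1], 0, 1],
    [[0, 0, 0.1], 0, 1],
    [[0, 0, 0.1], 0, 1],
    [[0, 0, 0.1], 0, 1],
    [[0, 0, 0], 0, 1],
    [[0, 0, 0], 0, 1],
  ],
)

```text
t: 13.02
ee_pos: [577.3, 15.9, 96.2]
orientation: [-3.142, -0.012, 0.001]
ft_force: [-0.6, 0.0, -3.5]
width: 60.0
grasp_force: 30.0
```

```bash
python3 - <<'E'
from h import *
go(578.2,16.1,95.3,90.45)
E
```

```text
ee [577.3  15.9  96.2] yawY -89.57 t 13.02 w 60.0 ft [-0.6  0.  -3.5] tilt 0.03
 turn units -0.005 alt 36.0 shift units after turn [ 0.037 -0.008  0.035] q [0.01 0.53 1.81 0.   0.8  1.57]
```

Emit:
move_arm(
  steps=[
    [[0.037, -0.008, 0], 0, 1],
    [[0, 0, 0.03], 0, 1],
    [[0, 0, 0.03], 0, 1],
    [[0, 0, 0], 0, 1],
    [[0, 0, 0], 0, 1],
    [[0, 0, 0], 0, 1],
  ],
)

```text
t: 13.52
ee_pos: [578.7, 16.1, 95.3]
orientation: [3.142, 0.012, 0.001]
ft_force: [-0.3, 0.4, 1.9]
width: 59.7
grasp_force: 30.0
```

```bash
python3 - <<'E'
from h import *
go(578.2,16.1,95.3,90.45)
E
```

```text
ee [578.7  16.1  95.3] yawY -89.57 t 13.52 w 59.7 ft [-0.3  0.4  1.9] tilt 0.04
 turn units -0.004 alt 36.0 shift units after turn [-0.019  0.001  0.   ] q [ 0.01  0.53  1.81 -0.    0.8   1.57]
```

Emit:
move_arm(
  steps=[
    [[0, 0, 0], 0, 0.5],
    [[0, 0, 0], 0, 0.2],
    [[0, 0, 0], 0, 0],
    [[0, 0, 0], 0, 0],
    [[0, 0, 0], 0, 0],
    [[0, 0, -0.3], 0, 0],
    [[0, 0, -0.8], 0, 0],
    [[0, 0, -1], 0, 0],
    [[0, 0, -1], 0, 0],
    [[0, 0, -1], 0, 0],
    [[-0.8, 0, -1], 0, 0],
    [[-0.8, 0, -1], 0, 0],
    [[-0.8, 0, -1], 0, 0],
    [[-0.8, 0, -0.7], 0, 0],
    [[0, 0, 0], 0, 0],
    [[0, 0, 0], 0, 0],
    [[0, 0, 0], 0, 0],
  ],
)

```text
t: 14.93
ee_pos: [498.8, 15.6, 289.7]
orientation: [-3.142, -0.012, -0.001]
ft_force: [0.8, -0.0, -0.6]
width: 87.9
grasp_force: 0.0
```

```bash
python3 - <<'E'
from ply import *
d=wimg('w5.png');lid(d,*BL,126);lid(d,*YE,38);print(edges(d,(578,15.6,.45),126));pickle.dump(d,open('w5.pkl','wb'))
u,v=wproj(d,[578,16,110])[0].astype(int);print(u,v)
cv2.imwrite('pics/w5c.png',cv2.resize(d['image'][max(v-110,0):v+110,u-110:u+110,::-1],None,fx=2.7,fy=2.7,interpolation=cv2.INTER_CUBIC))
go(594,288,250,-4.35)
E
```

```text
[ 283   67   70  124 8030] ((576.6966552734375, 16.01930809020996), (108.95054626464844, 59.5130500793457), 0.36539843678474426)
[  64  100   76   50 3335] ((594.5077514648438, 285.828857421875), (116.81536865234375, 60.560726165771484), 85.5346908569336)
{'xp': (np.float64(-2.12), [-2.2, -1.8], np.float64(36.0)), 'xm': (np.float64(1.12), [1.1, 1.2], np.float64(39.0)), 'yp': (np.float64(3.75), [0.4, 5.8], np.float64(42.0)), 'ym': (np.float64(3.25), [0.2, 5.3], np.float64(44.0))}
317 126
ee [498.7  15.5 289.1] yawY -89.57 t 14.98 w 87.9 ft [ 0.2  0.3 -0.5] tilt 0.05
 turn units -17.044 alt 18.96 shift units after turn [11.158  2.976  1.554] q [ 0.01  0.16  1.84 -0.    1.15  1.57]
```

View pics/w5c.png

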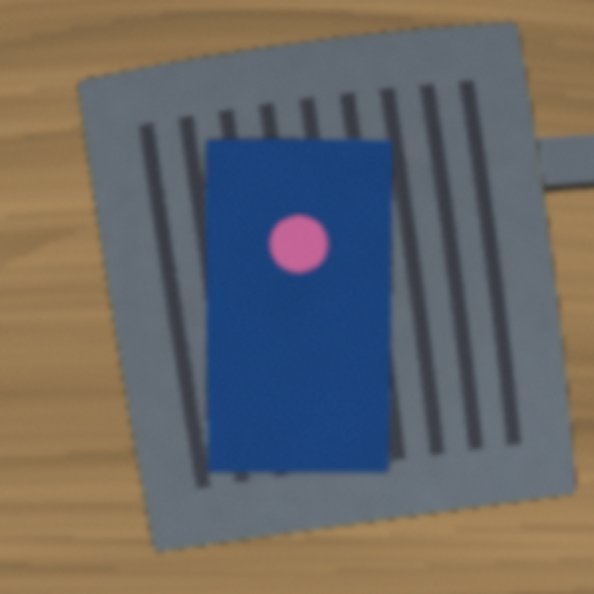

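Emit:
move_arm(
  steps=[
    [[0.355, -0.988, 0], 0, 0],
    [[0.355, -0.988, 0], 0, 0],
    [[0.355, -0.988, 0], 0, 0],
    [[0.355, -0.988, 0], 0, 0],
    [[0.355, -0.988, 0], 0, 0],
    [[0.355, -0.988, 0], 0, 0],
    [[0.355, -0.988, 0], 0, 0],
    [[0.355, -0.988, 0], 0, 0],
    [[0.355, -0.988, 0], 0, 0],
    [[0.355, -0.988, 0], 0, 0],
    [[0.355, -0.988, 0], 0, 0],
    [[0, 0, 0], -1, 0],
    [[0, 0, 0.15], -1, 0],
    [[0, 0, 0.15], -1, 0],
    [[0, 0, 0.15], -1, 0],
    [[0, 0, 0.15], -1, 0],
    [[0, 0, 0.15], -1, 0],
    [[0, 0, 0.15], -1, 0],
    [[0, 0, 0.15], -1, 0],
    [[0, 0, 0.15], -1, 0],
  ],
)

```text
t: 16.65
ee_pos: [594.1, 288.0, 257.3]
orientation: [2.895, 1.219, -0.005]
ft_force: [-0.5, 0.1, -0.4]
width: 87.8
grasp_force: 0.0
```

Emit:
move_arm(
  steps=[
    [[0, 0, 0.15], -1, 0],
    [[0, 0, 0.15], -1, 0],
    [[0, 0, 0.15], -1, 0],
    [[0, 0, 0.15], -1, 0],
    [[0, 0, 0.15], -1, 0],
    [[0, 0, 0.15], -1, 0],
    [[0, 0, 0.15], -1, 0],
    [[0, 0, 0.15], -1, 0],
    [[0, 0, 0], 0, 0],
    [[0, 0, 0], 0, 0],
    [[0, 0, 0], 0, 0],
  ],
)

```text
t: 17.57
ee_pos: [594.1, 288.0, 228.9]
orientation: [-2.311, -2.128, 0.002]
ft_force: [0.5, -0.8, -0.2]
width: 88.1
grasp_force: 0.0
```

```bash
python3 - <<'E'
from ply import *
d=wimg();lid(d,*YE,38);print(edges(d,(594,288,85.7),38))
go(594,288,7,-4.35)
E
```

```text
[ 287  150   64  113 6652] ((594.7389526367188, 289.87506103515625), (112.05603790283203, 60.86573791503906), 85.58983612060547)
{'xp': (np.float64(1.5), [1.2, 1.5], np.float64(49.0)), 'xm': (np.float64(-2.38), [-2.5, -2.2], np.float64(37.0)), 'yp': (np.float64(-1.12), [-1.3, -0.9], np.float64(49.0)), 'ym': (np.float64(0.25), [-0.0, 0.4], np.float64(36.0))}
ee [594.1 288.  229.3] yawY -4.69 t 17.62 w 87.5 ft [-0.   0.3  0.6] tilt 0.04
 turn units -0.067 alt 35.93 shift units after turn [2.000e-03 1.000e-03 8.893e+00] q [ 0.43  0.47  1.54 -0.    1.13  0.52]
```

Emit:
move_arm(
  steps=[
    [[0.076, 0.018, 0.9], -0.06, 0],
    [[0, 0, 0.9], 0, 0],
    [[0, 0, 0.9], 0, 0],
    [[0, 0, 0.9], 0, 0],
    [[0, 0, 0.9], 0, 0],
    [[0, 0, 0.9], 0, 0],
    [[0, 0, 0.9], 0, 0],
    [[0, 0, 0.9], 0, 0],
    [[0, 0, 0.9], 0, 0],
    [[0, 0, 0.5], 0, 0],
    [[0, 0, 0.28], 0, 0],
    [[0, 0, 0], 0, 0],
    [[0, 0, 0], 0, 0.4],
    [[0, 0, 0], 0, 1],
    [[0, 0, 0], 0, 1],
    [[0, 0, 0], 0, 1],
    [[0, 0, 0], 0, 1],
    [[0, 0, 0], 0, 1],
    [[0, 0, 0], 0, 1],
    [[0, 0, 0], 0, 1],
  ],
)

```text
t: 19.28
ee_pos: [595.3, 290.1, 9.0]
orientation: [2.302, 2.137, 0.003]
ft_force: [-0.7, -1.0, 6.5]
width: 59.8
grasp_force: 30.0
```

```bash
python3 - <<'E'
from h import *
print(ctrl.get_obs()['grasp_force']); go(540,25,260,90.4)
E
```

```text
29.998741149902344
ee [595.3 290.1   9. ] yawY -4.28 t 19.28 w 59.8 ft [-0.7 -1.   6.5] tilt 0.1
 turn units 17.065 alt -18.94 shift units after turn [ -2.278  10.606 -10.025] q [ 0.44  0.75  1.63 -0.    0.76  0.51]
```

Emit:
move_arm(
  steps=[
    [[0, 0, -0.4], 0, 1],
    [[0, 0, -0.8], 0, 1],
    [[0, 0, -0.8], 0.5, 1],
    [[0, 0, -0.8], 1, 1],
    [[0, 0, -0.8], 1, 1],
    [[0, 0, -0.8], 1, 1],
    [[0, 0, -0.8], 1, 1],
    [[0, 0, -0.8], 1, 1],
    [[0, 0, -0.8], 1, 1],
    [[0, 0, -0.8], 1, 1],
    [[0, 0, -0.8], 1, 1],
    [[0, 0, -0.8], 1, 1],
    [[0, 0, -0.8], 1, 1],
    [[0, 0, 0], 1, 1],
    [[0, 0, 0], 1, 1],
    [[0, 0, 0], 1, 1],
    [[0, 0, 0], 1, 1],
    [[0, 0, 0], 1, 1],
    [[0, 0, 0], 1, 1],
    [[0, 0, 0], 1, 1],
  ],
)

```text
t: 20.95
ee_pos: [593.6, 289.4, 257.4]
orientation: [3.14, -0.055, -0.003]
ft_force: [0.9, -0.1, -3.6]
width: 59.8
grasp_force: 30.0
```

Emit:
move_arm(
  steps=[
    [[-0.1, 0.4, 0], 0.565, 1],
    [[-0.175, 0.8, 0], 0, 1],
    [[-0.175, 0.8, 0], 0, 1],
    [[-0.175, 0.8, 0], 0, 1],
    [[-0.175, 0.8, 0], 0, 1],
    [[-0.175, 0.8, 0], 0, 1],
    [[-0.175, 0.8, 0], 0, 1],
    [[-0.175, 0.8, 0], 0, 1],
    [[-0.175, 0.8, 0], 0, 1],
    [[-0.175, 0.8, 0], 0, 1],
    [[-0.175, 0.8, 0], 0, 1],
    [[-0.175, 0.8, 0], 0, 1],
    [[-0.175, 0.8, 0], 0, 1],
    [[-0.08, 0.6, 0], 0, 1],
    [[0, 0, 0], 0, 1],
    [[0, 0, 0], 0, 1],
    [[0, 0, 0], 0, 1],
  ],
)

```text
t: 22.37
ee_pos: [516.8, 30.5, 257.9]
orientation: [-3.139, 0.126, 0.001]
ft_force: [-0.8, 0.3, -4.4]
width: 59.4
grasp_force: 30.0
```

```bash
python3 - <<'E'
from ply import *
d=wimg('w6.png');pickle.dump(d,open('w6.pkl','wb'));o=ctrl.get_obs();go(577.6,16,145,90.4)
lid(d,*YE,o['ee_pos'][2]-9+38);lid(d,*BL,126);print(edges(d,(577.5,16,.4),126))
E
```

```text
ee [517.   30.7 257.9] yawY -94.57 t 22.42 w 59.5 ft [ 1.   0.1 -4. ] tilt 0.02
 turn units -0.995 alt 35.01 shift units after turn [2.423 0.608 4.516] q [0.04 0.22 1.83 0.   1.09 1.69]
[  237   190   161   173 24383] ((535.2997436523438, 28.98778533935547), (60.17567443847656, 74.62416076660156), 85.41449737548828)
[ 253  394  129   28 3379] ((469.9589538574219, 34.272491455078125), (59.97481155395508, 18.158485412597656), 85.44758605957031)
[ 286   79   83  103 7085] ((590.6212768554688, 16.457958221435547), (59.94097137451172, 81.73239135742188), 89.88198852539062)
{'xp': (np.float64(-1.5), [-1.6, -1.5], np.float64(41.0)), 'xm': (np.float64(-0.75), [-4.3, 5.4], np.float64(1.0)), 'yp': (np.float64(3.38), [-0.0, 6.1], np.float64(46.0)), 'ym': (np.float64(4.12), [0.4, 5.8], np.float64(45.0))}
```

Emit:
move_arm(
  steps=[
    [[0, 0, 0], -0.5, 1],
    [[0, 0, 0], -0.495, 1],
    [[0.6, 0.15, 0.3], 0, 1],
    [[0.6, 0.15, 0.5], 0, 1],
    [[0.6, 0.15, 0.7], 0, 1],
    [[0.615, 0.147, 0.7], 0, 1],
    [[0, 0, 0.7], 0, 1],
    [[0, 0, 0.7], 0, 1],
    [[0, 0, 0.5], 0, 1],
    [[0, 0, 0.3], 0, 1],
    [[0, 0, 0.1], 0, 1],
    [[0, 0, 0.1], 0, 1],
    [[0, 0, 0], 0, 1],
    [[0, 0, 0], 0, 1],
    [[0, 0, 0], 0, 1],
    [[0, 0, 0], 0, 1],
    [[0, 0, 0], 0, 1],
  ],
)

```text
t: 23.83
ee_pos: [577.7, 15.5, 143.5]
orientation: [-3.142, -0.01, -0.002]
ft_force: [-0.0, -0.6, -3.8]
width: 59.6
grasp_force: 30.0
```

```bash
python3 - <<'E'
from h import *
go(577.5,16.2,135,90.4)
grab('side','s2.png');a=cv2.imread('pics/s2.png');cv2.imwrite('pics/s2c.png',cv2.resize(a[190:270,260:360],None,fx=7,fy=7,interpolation=cv2.INTER_CUBIC))
E
```

```text
ee [577.7  15.5 143.5] yawY -89.62 t 23.83 w 59.6 ft [-0.  -0.6 -3.8] tilt 0.06
 turn units -0.005 alt 36.0 shift units after turn [-0.009 -0.027  0.34 ] q [0.01 0.46 1.79 0.   0.89 1.57]
```

View pics/s2c.png

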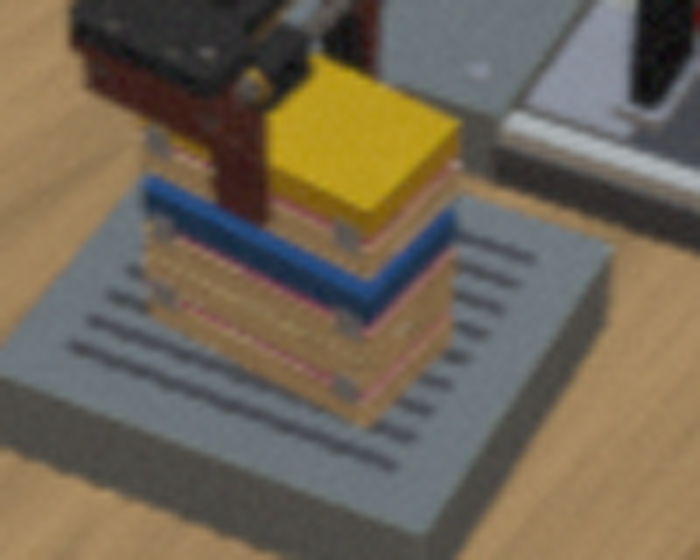

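The side view shows the plain and blue cases flush, with yellow hovering directly above them. I'll set it down now.

Emit:
move_arm(
  steps=[
    [[-0.009, -0.027, 0.1], 0, 1],
    [[0, 0, 0.1], 0, 1],
    [[0, 0, 0.07], 0, 1],
    [[0, 0, 0.05], 0, 1],
    [[0, 0, 0.03], 0, 1],
    [[0, 0, 0], 0, 1],
    [[0, 0, 0], 0, 1],
    [[0, 0, 0], 0, 1],
  ],
)

```text
t: 24.55
ee_pos: [577.0, 16.2, 135.0]
orientation: [3.141, 0.011, -0.001]
ft_force: [-4.8, 0.6, 6.0]
width: 59.8
grasp_force: 30.0
```

```bash
python3 - <<'E'
from h import *
go(577.5,16.2,135,90.4)
E
```

```text
ee [577.   16.2 135. ] yawY -89.61 t 24.55 w 59.8 ft [-4.8  0.6  6. ] tilt 0.02
 turn units -0.003 alt 36.0 shift units after turn [ 0.021  0.002 -0.001] q [ 0.01  0.47  1.8  -0.    0.88  1.57]
```

Emit:
move_arm(
  steps=[
    [[0, 0, -0.01], 0, 1],
    [[0, 0, 0], 0, 0.5],
    [[0, 0, 0], 0, 0.2],
    [[0, 0, 0], 0, 0],
    [[0, 0, 0], 0, 0],
    [[0, 0, 0], 0, 0],
    [[0, 0, -0.3], 0, 0],
    [[0, 0, -0.8], 0, 0],
    [[0, 0, -1], 0, 0],
    [[0, 0, -1], 0, 0],
    [[0, 0, -1], 0, 0],
    [[-0.8, 0, -1], 0, 0],
    [[-0.8, 0, -1], 0, 0],
    [[-0.8, 0, -1], 0, 0],
    [[-0.8, 0, -0.5], 0, 0],
    [[0, 0, 0], 0, 0],
    [[0, 0, 0], 0, 0],
  ],
)

```text
t: 25.97
ee_pos: [497.4, 15.7, 325.7]
orientation: [-3.142, -0.01, -0.005]
ft_force: [-0.1, -0.1, 0.3]
width: 88.0
grasp_force: 0.0
```

```bash
python3 - <<'E'
from ply import *
d=wimg('w7.png');pickle.dump(d,open('w7.pkl','wb'));lid(d,*YE,164)
s=grab('side','s3.png');a=cv2.imread('pics/s3.png')[175:265,260:440];b=cv2.imread('pics/w7.png')[20:240,200:640]
cv2.imwrite('pics/c3.png',np.vstack([cv2.resize(a,(600,300),interpolation=cv2.INTER_CUBIC),cv2.resize(b,(600,300),interpolation=cv2.INTER_CUBIC)]))
go(577.5,16.2,135,90.4)
# clip & pointer in earlier wrist views w1
for f in('w1.pkl',):
    e=pickle.load(open(f,'rb'));h=cv2.cvtColor(e['image'],cv2.COLOR_RGB2HSV)
    for n,lo,hi,box,z in[('clip',(45,100,40),(75,255,255),(400,150,440,185),42),('ptr',(0,130,90),(8,255,255),(380,120,410,150),37),('ptr2',(172,130,90),(180,255,255),(380,120,410,150),37)]:
        m=cv2.inRange(h,lo,hi);p=np.argwhere(m)[:,::-1];p=p[(p[:,0]>box[0])&(p[:,0]<box[2])&(p[:,1]>box[1])&(p[:,1]<box[3])]
        print(n,len(p))
        if len(p): P=np.array([wray(e,u,v,z)[:2] for u,v in p],np.float32);print(p.mean(0),P.mean(0),cv2.minAreaRect(P))
E
```

```text
[ 282   67   71  124 8162] ((575.8750610351562, 16.35167694091797), (108.50423431396484, 59.96523666381836), 0.42135730385780334)
ee [497.6  15.7 324. ] yawY -89.62 t 26.07 w 87.8 ft [ 0.9  0.  -0.2] tilt 0.01
 turn units -0.004 alt 36.0 shift units after turn [3.196e+00 3.000e-03 7.558e+00] q [0.01 0.12 1.8  0.   1.22 1.57]
clip 124
[413.85483871 165.63709677] [ 520.68097 -292.2236 ] ((520.86279296875, -292.4269714355469), (11.223502159118652, 15.540514945983887), 7.047328948974609)
ptr 62
[392.90322581 134.03225806] [ 556.08075 -262.3439 ] ((556.11181640625, -262.496826171875), (3.928133487701416, 22.712135314941406), 10.746123313903809)
ptr2 0
```

View pics/c3.png

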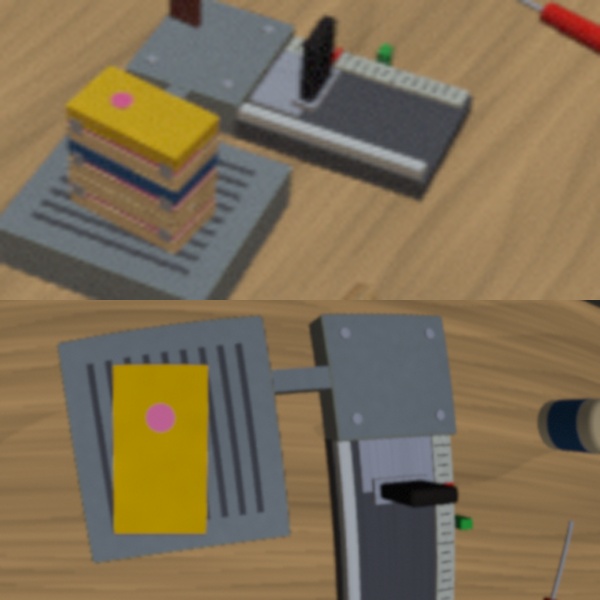

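The stack is flush and level, with the yellow lid at wrist px (282-353, 67-191). The paddle, the red pointer and the green clip are all clear of it. I'll look from directly above the clip and pointer before gripping.

Emit:
move_arm(
  steps=[
    [[-0.1, 0.953, 0], 0, 0],
    [[-0.1, 0.953, 0], 0, 0],
    [[-0.1, 0.953, 0.2], 0, 0],
    [[-0.1, 0.953, 0.3], 0, 0],
    [[-0.1, 0.953, 0.3], 0, 0],
    [[-0.1, 0.953, 0.3], 0, 0],
    [[-0.1, 0.953, 0.3], 0, 0],
    [[-0.1, 0.953, 0.3], 0, 0],
    [[-0.1, 0.953, 0.3], 0, 0],
    [[-0.1, 0.953, 0.3], 0, 0],
    [[-0.1, 0.953, 0.3], 0, 0],
    [[-0.1, 0.953, 0], 0, 0],
    [[0, 0, 0], 0, 0],
    [[0, 0, 0], 0, 0],
    [[0, 0, 0], 0, 0],
    [[0, 0, 0], 0, 0],
  ],
)

```text
t: 27.4
ee_pos: [469.3, -269.6, 258.9]
orientation: [-3.141, -0.012, 0.001]
ft_force: [-0.3, 0.5, -0.3]
width: 87.8
grasp_force: 0.0
```

```bash
python3 - <<'E'
from ply import *
e=wimg('w8.png');pickle.dump(e,open('w8.pkl','wb'));h=cv2.cvtColor(e['image'],cv2.COLOR_RGB2HSV)
for n,lo,hi,g,z in[('clip',(45,100,40),(75,255,255),(520,-292),42),('ptr',(0,130,90),(8,255,255),(556,-262),37)]:
    m=cv2.inRange(h,lo,hi);c=wproj(e,[*g,z])[0];p=np.argwhere(m)[:,::-1];p=p[np.abs(p-c).max(1)<30]
    P=np.array([wray(e,u,v,z)[:2] for u,v in p],np.float32);q=cv2.minAreaRect(P);print(n,len(p),c,p.mean(0),P.mean(0),q)
u,v=wproj(e,[535,-260,40])[0].astype(int);x0,y0=max(u-110,0),max(v-90,0);print(x0,y0)
cv2.imwrite('pics/w8c.png',cv2.resize(e['image'][y0:v+90,x0:u+110,::-1],None,fx=3,fy=3,interpolation=cv2.INTER_CUBIC))
go(549,-216,180,8.9)
E
```

```text
clip 178 [339.77906999 155.0980979 ] [341.42134831 154.80898876] [ 520.3272  -293.66873] ((520.3778076171875, -293.7210693359375), (12.077664375305176, 15.399496078491211), 8.196845054626465)
ptr 109 [310.508759   119.58835802] [308.94495413 119.89908257] [ 555.68994 -260.40735] ((555.8399047851562, -260.41412353515625), (4.545494556427002, 28.742414474487305), 9.827526092529297)
198 50
ee [ 469.4 -269.5  259.2] yawY -89.56 t 27.45 w 87.8 ft [0.3 0.7 0. ] tilt 0.04
 turn units 16.308 alt -19.69 shift units after turn [-1.619 -3.477  3.169] q [-0.54  0.26  1.78  0.    1.1   1.02]
```

View pics/w8c.png

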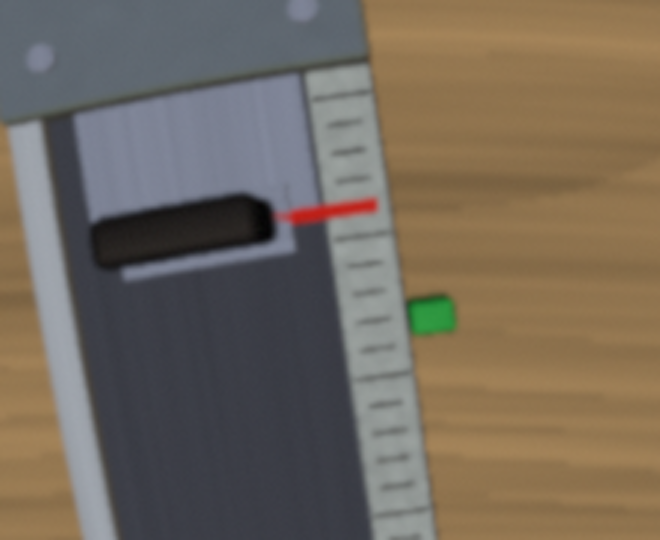

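Emit:
move_arm(
  steps=[
    [[0, 0, 0], -1, 0],
    [[0, 0, 0], -1, 0],
    [[0, 0, 0], -1, 0],
    [[0, 0, 0], -1, 0],
    [[0, 0, 0], -1, 0],
    [[0, 0, 0], -1, 0],
    [[0, 0, 0], -1, 0],
    [[0, 0, 0], -1, 0],
    [[0, 0, 0], -1, 0],
    [[0, 0, 0], -1, 0],
    [[0, 0, 0], -1, 0],
    [[0, 0, 0], -1, 0],
    [[0, 0, 0], -1, 0],
    [[0, 0, 0], -1, 0],
    [[0, 0, 0], -1, 0],
    [[0, 0, 0], -1, 0],
    [[0, 0, 0], -1, 0],
    [[0, 0, 0], -1, 0],
    [[0, 0, 0], -1, 0],
    [[0, 0, 0], -0.69, 0],
  ],
)

```text
t: 29.12
ee_pos: [469.4, -269.4, 259.7]
orientation: [2.037, 2.391, 0.0]
ft_force: [0.4, -0.4, -1.0]
width: 87.8
grasp_force: 0.0
```

Emit:
move_arm(
  steps=[
    [[0.4, 0.87, 0.4], 0, 0],
    [[0.4, 0.87, 0.6], 0, 0],
    [[0.4, 0.87, 0.6], 0, 0],
    [[0.44, 0.86, 0.6], 0, 0],
    [[0, 0, 0.5], 0, 0],
    [[0, 0, 0.3], 0, 0],
    [[0, 0, 0], 0, 0],
    [[0, 0, 0], 0, 0],
    [[0, 0, 0], 0, 0],
  ],
)

```text
t: 29.87
ee_pos: [548.3, -217.2, 185.3]
orientation: [2.044, 2.384, 0.0]
ft_force: [-0.9, -1.1, 0.6]
width: 87.5
grasp_force: 0.0
```

```bash
python3 - <<'E'
from ply import *
d=pickle.load(open('w8.pkl','rb'))
f=lambda x,y,z:wray(d,198+x/3,50+y/3,z)[:2]
for A,B,z in[((374,90),(433,520),30),((10,130),(85,530),36)]:
    m=f(*A,z)-f(*B,z);print('yaw',np.degrees(np.arctan2(m[1],m[0])))
print('paddle top', [f(*p,103).round(1).tolist() for p in((92,217),(245,193),(95,268),(268,240))])
wimg('w9.png');go(548.7,-215.6,58,8.9)
E
```

```text
yaw 8.543469303862556
yaw 9.037413907474189
paddle top [[553.4, -193.0], [559.1, -237.2], [538.6, -193.6], [545.6, -243.7]]
ee [ 548.5 -217.3  185.4] yawY 8.78 t 29.92 w 87.7 ft [-0.2  0.3  0.2] tilt 0.08
 turn units -0.024 alt 35.98 shift units after turn [0.069 0.013 5.098] q [-0.4   0.42  1.74 -0.    0.98 -0.55]
```

View pics/w9.png

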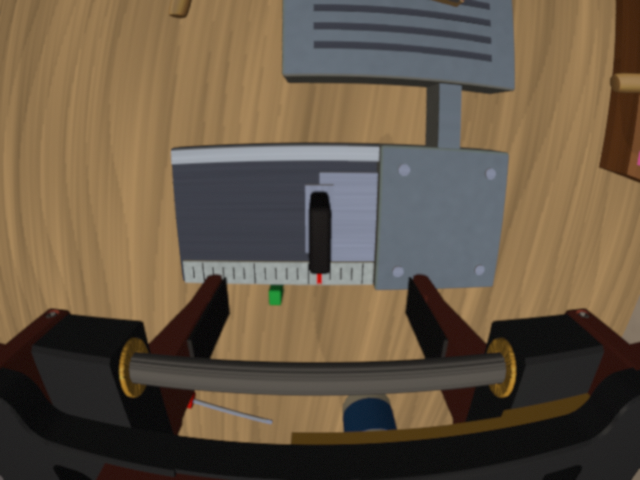

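The gripper is centred over the paddle (col 319). The pointer is at (319,278) and the clip at (276,296), and both stay visible from here. I'll descend and grip.

Emit:
move_arm(
  steps=[
    [[0.05, 0.01, 0.8], -0.02, 0],
    [[0, 0, 0.9], 0, 0],
    [[0, 0, 0.9], 0, 0],
    [[0, 0, 0.9], 0, 0],
    [[0, 0, 0.8], 0, 0],
    [[0, 0, 0.5], 0, 0],
    [[0, 0, 0.2], 0, 0],
    [[0, 0, 0], 0, 0],
    [[0, 0, 0], 0, 0.4],
    [[0, 0, 0], 0, 0.7],
    [[0, 0, 0], 0, 1],
    [[0, 0, 0], 0, 1],
    [[0, 0, 0], 0, 1],
    [[0, 0, 0], 0, 1],
    [[0, 0, 0], 0, 1],
    [[0, 0, 0], 0, 1],
    [[0, 0, 0], 0, 1],
    [[0, 0, 0], 0, 1],
  ],
)

```text
t: 31.42
ee_pos: [548.6, -215.3, 59.4]
orientation: [-2.042, -2.388, 0.0]
ft_force: [-1.3, 0.7, 0.7]
width: 24.7
grasp_force: 0.0
```

```bash
cat > pc.py <<'E'
from ply import *
def pc(g=(520,-293),p0=(556,-260),f=None):
    e=wimg(f);h=cv2.cvtColor(e['image'],cv2.COLOR_RGB2HSV);r=[]
    for n,lo,hi,g,z in[('clip',(45,100,40),(75,255,255),g,42),('ptr',(0,130,70),(8,255,255),p0,37)]:
        m=cv2.inRange(h,lo,hi);c=wproj(e,[*g,z])[0];p=np.argwhere(m)[:,::-1];p=p[np.abs(p-c).max(1)<35]
        if len(p)<5: print(n,'none',c);continue
        P=np.array([wray(e,u,v,z)[:2] for u,v in p],np.float32);q=cv2.minAreaRect(P)[0];r.append(q);print(n,len(p),p.mean(0).round(1),np.round(q,1))
    if len(r)==2: print('clip-ptr along plinth x',np.dot(np.array(r[0])-r[1],[np.cos(np.radians(8.8)),np.sin(np.radians(8.8))]))
E
python3 - <<'E'
from pc import *
pc(f='w10.png');o=ctrl.get_obs();print(o['grasp_force']);p=o['ee_pos']-40.2*np.array([.988,.153,0]);go(*p,8.8)
E
```

```text
clip none [253.17401442 387.36657535]
ptr none [319.00035267 348.87432984]
0.0
ee [ 548.6 -215.3   59.4] yawY 8.93 t 31.47 w 20.9 ft [0.5 0.3 0.3] tilt 0.01
 turn units 0.026 alt -35.97 shift units after turn [-0.    -1.608  0.   ] q [-0.39  0.6   1.8   0.    0.75 -0.55]
```

Not gripped yet (20.9 mm); I'll let the fingers finish closing.

Emit:
move_arm(
  steps=[
    [[0, 0, 0], 0, 1],
    [[0, 0, 0], 0, 1],
    [[0, 0, 0], 0, 1],
    [[0, 0, 0], 0, 1],
  ],
)

```text
t: 31.8
ee_pos: [549.0, -215.3, 59.4]
orientation: [2.042, 2.387, 0.001]
ft_force: [3.1, 0.3, -3.4]
width: 15.8
grasp_force: 30.0
```

Emit:
move_arm(
  steps=[
    [[0, -0.1, 0], 0, 1],
    [[0, -0.2, 0], 0, 1],
    [[0, -0.2, 0], 0, 1],
    [[0, -0.2, 0], 0, 1],
    [[0, -0.2, 0], 0, 1],
    [[0, -0.2, 0], 0, 1],
    [[0, -0.2, 0], 0, 1],
    [[0, -0.2, 0], 0, 1],
    [[0, -0.1, 0], 0, 1],
    [[0, 0, 0], 0, 1],
    [[0, 0, 0], 0, 1],
    [[0, 0, 0], 0, 1],
    [[0, 0, 0], 0, 1],
  ],
)

```text
t: 32.88
ee_pos: [509.4, -221.3, 59.4]
orientation: [2.042, 2.387, 0.001]
ft_force: [6.2, 3.0, -5.2]
width: 15.7
grasp_force: 30.0
```

```bash
python3 - <<'E'
from pc import *
o=ctrl.get_obs();print(o['width'],o['grasp_force'],np.dot(o['ee_pos'][:2]-[548.8,-215.3],[.988,.153]));go(509.2,-221.5,59.4,8.8)
ims=[]
for n in('top','side'):
    d=grab(n);h=cv2.cvtColor(d['image'],cv2.COLOR_RGB2HSV)
    for t,lo,hi,g in[('clip',(45,80,40),(80,255,255),(520,-293,42)),('ptr',(0,110,70),(8,255,255),(518,-271,37))]:
        c=proj(d,g)[0];p=np.argwhere(cv2.inRange(h,lo,hi))[:,::-1];p=p[np.abs(p-c).max(1)<14]
        e=dict(d);e['rotation']=R.from_rotvec(d['rotation']).as_matrix()
        if len(p): print(n,t,len(p),c.round(1),p.mean(0).round(1),np.mean([ray(e,u,v,g[2])[:2] for u,v in p],0).round(1))
        else: print(n,t,'none',c)
    u,v=proj(d,(520,-285,40))[0].astype(int)
    ims.append(cv2.resize(d['image'][v-25:v+25,u-33:u+33,::-1],(396,300),interpolation=cv2.INTER_CUBIC))
cv2.imwrite('pics/c11.png',np.hstack(ims))
E
```

```text
15.708217196436797 29.995451867580414 -39.86628286932872
ee [ 509.4 -221.3   59.4] yawY 8.91 t 32.88 w 15.7 ft [ 6.2  3.  -5.2] tilt 0.06
 turn units 0.023 alt -35.98 shift units after turn [-0.007 -0.008 -0.   ] q [-0.43  0.56  1.88  0.    0.7  -0.59]
top clip none [449.01123157 235.14428974]
top ptr none [441.02912044 236.07580056]
side clip 17 [376.  189.2] [375.4 190.5] [ 518.3 -286.7]
side ptr 1 [372.8 194.3] [361. 183.] [ 578.3 -297.1]
```

View pics/c11.png

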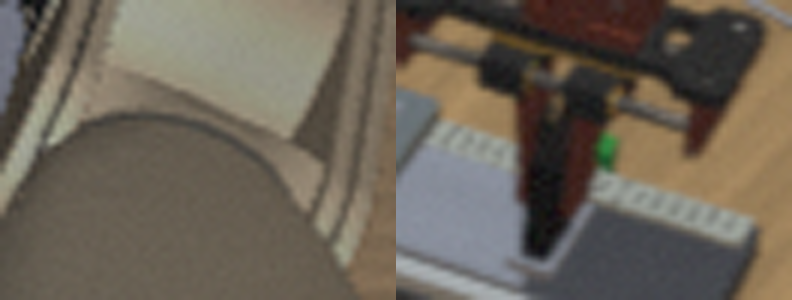

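In the side view the fingers hold the paddle, and the green clip is next to it at about crop (605,150). The pointer itself is hidden, but the positions of gripper and clip along the pull agree to about 0.2 mm. I'll hold here.

Emit:
move_arm(
  steps=[
    [[0, -0.01, 0], 0, 1],
    [[0, 0, 0], 0, 1],
    [[0, 0, 0], 0, 1],
    [[0, 0, 0], 0, 1],
    [[0, 0, 0], 0, 1],
    [[0, 0, 0], 0, 1],
    [[0, 0, 0], 0, 1],
    [[0, 0, 0], 0, 1],
    [[0, 0, 0], 0, 1],
    [[0, 0, 0], 0, 1],
    [[0, 0, 0], 0, 1],
    [[0, 0, 0], 0, 1],
    [[0, 0, 0], 0, 1],
    [[0, 0, 0], 0, 1],
    [[0, 0, 0], 0, 1],
    [[0, 0, 0], 0, 1],
    [[0, 0, 0], 0, 1],
    [[0, 0, 0], 0, 1],
    [[0, 0, 0], 0, 1],
    [[0, 0, 0], 0, 1],
  ],
)

```text
t: 34.65
ee_pos: [509.3, -221.3, 59.4]
orientation: [2.042, 2.387, 0.001]
ft_force: [6.5, 3.1, -6.3]
width: 16.0
grasp_force: 30.0
```

Emit:
move_arm(
  steps=[
    [[0, 0, 0], 0, 1],
    [[0, 0, 0], 0, 1],
    [[0, 0, 0], 0, 1],
    [[0, 0, 0], 0, 1],
    [[0, 0, 0], 0, 1],
    [[0, 0, 0], 0, 1],
    [[0, 0, 0], 0, 1],
    [[0, 0, 0], 0, 1],
    [[0, 0, 0], 0, 1],
    [[0, 0, 0], 0, 1],
    [[0, 0, 0], 0, 1],
    [[0, 0, 0], 0, 1],
    [[0, 0, 0], 0, 1],
    [[0, 0, 0], 0, 1],
    [[0, 0, 0], 0, 1],
    [[0, 0, 0], 0, 1],
  ],
)

```text
t: 35.98
ee_pos: [509.3, -221.3, 59.4]
orientation: [2.042, 2.387, 0.001]
ft_force: [7.7, 3.5, -5.0]
width: 15.4
grasp_force: 30.0
```

```bash
python3 - <<'E'
from h import *
o=ctrl.get_obs();print(o['ee_pos'],o['width'],o['grasp_force'],o['ft_force'],o['t'])
if o['grasp_force']>20 and abs(o['width']-15.8)<1.5: print(ctrl.close_job())
E
```

```text
[ 509.27408506 -221.33720387   59.40780984] 15.391354174707237 29.995830059051514 [ 7.74867939  3.46267902 -5.02004418] 35.9833
the job is handed in; nothing more can be done
None
```

I handed the job in at about 36 s: blue then yellow are stacked on the plain case, edges flush to about 2 mm by camera, and the gripper held the gate at the clip for over 3 s and still holds it; the pointer was hidden at the end, so its level with the clip (about 0.2 mm) comes from the gripper's position.

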